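Grip a doming block in the ratchet bench clamp

ROBOT

A 7-joint arm with a two-finger parallel gripper is mounted at the origin on the work surface. World frame = base frame: x ahead of the robot, y to its left, z up, the work surface at z = 0. Lengths are in m, angles in rad, forces in N, time in s.
With the tool pointing down it reaches from about 0.425 to 0.925 m from the base axis. Payload 6.8 kg.
Tool frame: the origin (TCP) lies on the front face of the gripper's body, between the roots of the fingers; the fingertips stand 73 mm ahead of it and the grasp point (between the pads) lies 54 mm ahead of it (bot.finger_overhang is the z of the fingertips in the tool frame, in m); z points along the fingers, y is the line along which they close (so a half turn about z gives the same grasp; the last joint's range is limited). The gripper opens to 85 mm and grips with 20 to 120 N. Pads are 22 mm wide; open, the fingers measure 114 mm over their backs; the gripper's body (76 mm by 85 mm) begins 54 mm behind the grasp point. The pads swing forward as they close: fully open they stand 13 mm farther back than shut.
Start: joints at [-1.41, 0.477, 0.022, 1.555, -0.011, 1.109, -0.083], TCP at [0.179, 0.651, 0.304] pointing down, gripper open.
Joint ranges: [-2.96, 2.96], [-0.34, 2.1], [-1.41, 1.46], [0.24, 2.44], [-1.37, 4.51], [0.17, 1.92], [-2.96, 2.96]. Speed limits (rad/s): [2.39, 2.39, 3.14, 3.14, 3.14, 3.14, 3.14].

INTERFACE

Orientations are given as a unit quaternion [w, x, y, z].
In Python, from station import bot gives the robot as it stands.
- The arm moves only by the tool servo_tool, never from a script. Its argument "motion" is one flat list of numbers, 7 for each row, row after row: the shift along the tool's x, y, z as a fraction of full scale, then the turn, a rotation vector about the tool's x, y, z as a fraction of full scale, then the closure, from 0 (fully open) to 1 (shut). In form: [tx, ty, tz, ax, ay, az, gripper, tx, ty, tz, ax, ay, az, gripper, ...]. A call has 1 to 5 rows; each row shifts and turns the commanded pose from where the row before left it, along the tool's axes as they then stand; what a row does not reach is not made up. Full scale, the value 1, is 0.02 m for a shift and 0.15 rad for a turn. A row lasts 1/8 s, in which the tool goes at most 62.5 mm and 10.7 degrees, less where a joint would pass 70% of its speed; a pose out of reach is approached as far as the arm can. A call with a number of a shift or a turn outside -1 to 1 is refused whole. A call with a gripper value outside its range is refused whole. The fingers move at their own pace and stop on an object; "grip_force" is the grip in N (left out, the last holds). Time passes only in rows, so rows that do not move let the fingers close. It gives the time, the measured TCP pose, the force, the opening and the grip force at its end, in the units of the state.
- bot.get_obs(): the state, without advancing time (a new reading comes with each control period).
- bot.read_camera(name): name is "side" or "top"; returns the picture (400x640x3 uint8, red, green, blue); there is no depth.
- bot.get_calibration(name): a dict with "mtx" (3x3 intrinsics, pixels), "rvec" (rotation vector, rad) and "tvec" (3), from world to camera coordinates, as OpenCV has them. Camera axes: x right, y down, z forward; pixel columns grow to the right and rows downward; lengths in m; the calibration is good to about 2 mm. A picture is of the moment at which its call begins. get_calibration takes no time and is no camera call.
- bot.hand_in(): hands the job in; it is judged then, once.
Trained networks look in the newest picture that a camera, given by its name, has taken for a name from the list of things; names that differ only in an ending like _2 or _b are one class to them, and where a whole thing is asked for, a point or a joint stands for the part that bears it (a point fixed in the world has none). Each returns a list of dicts, best first, with "p" (0 to 1); they miss things now and then, are a little off and sometimes report something else, mostly with a low value. They report only what shows in the picture. A call takes as long as a camera call. They do not tell look-alikes from the thing itself.
- bot.boxes_of(camera, name): "uv" ([column, row] in pixels, amid what is visible of it).
The state is a dict: "t": time; "q": joint angles; "joint_vel": joint speeds; "joint_torque": joint torques, N m; "eef_pos": TCP position; "tool_rot": TCP orientation; "contact_force": force on the tool from outside, world axes, zero at the start; "torque": the same for the moment, N m; "gripper_width": opening from 0.0 (shut) to 1.0 (fully open); "grasp_force": force on a finger pad.
Only numpy, scipy, OpenCV 4.12 (cv2) and the standard library are available. Lean on these libraries where they do the work, as an engineer would, in place of code of your own. Each camera call takes 0.05 s, during which the arm holds its last target. There are 200 camera calls.

TASK

Stand the brass doming block on the plate of the bench clamp, between its two jaws, and let go of it. Then squeeze the clamp's trigger again and again until the spring pad holds the block firmly, feeling the trigger's resistance so as not to overtighten it, and leave the trigger released. Move the jaw with the trigger only, and leave the other things on the bench where they are.

Things in the scene. Friction and masses are not known exactly. Their poses are not given: they have to be found in the camera images.
- block_center (a point): Brass doming block with round hollows in its top: 36 mm along its x, 44 mm along its y, 40 mm tall, about 0.5 kg. The point is its centre, 20 mm above its underside. It goes into the clamp with its y along the clamp's y (either way round), so that the jaws press its 36 mm wide ends; take it across its x, by the 44 mm long sides.
- seat (a point): Middle of the clamp's gripping place, on top of its steel base plate, 10 mm above the bench, at x = 85 mm, y = 0 of the clamp (axes as the clamp's). The block's underside centre belongs here.
- clamp: Ratchet bar clamp bolted on its side, below 65 mm. Origin on the bench under its steel bar, which runs along y. On its +x side two orange jaws reach out, fixed (-y) and sliding (+y); on its -x side are the black trigger and, further to -y, the black handle. The fixed jaw's steel anvil disc is on a screw set by hand: its face stands between y = -24 and -32 mm (not measured).
- jaw: Sliding jaw with its toothed bar (axes as the clamp's; slides along y only; the ratchet lets it move towards -y and never back). Its origin coincides with the clamp's when fully open; at the start it is 28 to 40 mm closed. Do not push it by hand: 10 N on it from the robot is a fault.
- pad: Round black rubber pad, 28 mm across, on a spring plunger of the sliding jaw, facing the block (-y); origin at the middle of its face, 30 mm above the bench. It yields into the jaw by up to 14 mm, 3.5 N per mm: that is the grip. Firm from 15 N, overtightened above 38 N. It first pushes the loose block (2 to 5 N) across the plate to the anvil.
- trigger (a joint): Trigger angle: 0 released, 0.156 rad at its stop, growing as it is squeezed towards the handle; a spring returns it. A full squeeze moves the jaw 4 to 8 mm (ratchet steps of 2 mm; on release the jaw may spring back up to 2 mm). At the finger point it takes 2 to 5 N free, plus about a third of a newton per newton of the pad's grip (more nearer the pivot); at its stop it is rigid.
- trigger_face (a point): Finger point on the outer (+y) face of the black trigger, 141 mm from its pivot, 32 mm above the bench (axes as the clamp's, turning with the trigger). The trigger is 12 mm thick (y), stands from 14 to 50 mm above the bench, travels 22 mm towards the clamp's -y, and ends 20 mm further to -x.
- handle_face (a point): Outer (-y) face of the fixed black handle opposite the finger point, 32 mm above the bench; 14 mm thick (y), standing from 14 to 50 mm, ending 30 mm further to -x. Trigger and handle together measure 50 mm over their outer faces when released, 28 mm with the trigger at its stop. The space beside both is free.
- bur_tray: Aluminium tray of burs, 120 x 90 x 22 mm, a bystander; its origin is under its centre.
- disc_tray: Aluminium tray of polishing discs, 120 x 90 x 22 mm, a bystander; its origin is under its centre.
- bur_stand: White round stand of burs, 70 mm across, 70 mm tall, a bystander; its origin is under its centre.
- tin: Low white tin with a blue band, 66 mm across, 40 mm tall, a bystander; its origin is under its centre.
- ring: Brass finger ring lying flat, 23 mm across, 6 mm tall, a bystander; its origin is under its centre.
- hammer: Small hammer, 220 mm long, a bystander lying on the bench to the robot's right.
- brush: Brush, 160 mm long, a bystander lying on the bench to the robot's left.
Not all that is in view belongs to the job. There is more than one size of the part that bears block_center; the job needs the smaller.

How it is judged:
On the way, in this order (a step that is already met when the one before it is completed fails the run):
1. the block stands on the clamp's plate between the jaws, let go, not yet gripped (x of block_center in the frame of seat between -0.01 and 0.01 m and y of block_center in the frame of seat between -0.014 and 0.022 m and z of block_center in the frame of seat between 0.017 and 0.023 m and angle between block_center's own z axis and vertical below 0.1 rad and contact force between the fingers and block below 0.2 N and contact force between pad and block below 5 N), for 0.2 s.
2. the trigger is squeezed with the pad pressing on the block (value of joint trigger above 0.03 rad and contact force between pad and block above 12 N), for 0.1 s.
At the end, for the whole second after the job is handed in: The pad grips the block with 15 to 38 N; the block stands upright and square (0.1 rad) on the clamp's plate, within 10 mm of the seat across the jaws and within 4 mm of its height on the plate, at rest; the trigger is released (under 0.02 rad) (contact force between pad and block between 15 and 38 N and value of joint trigger below 0.02 rad and x of block_center in the frame of seat between -0.01 and 0.01 m and z of block_center in the frame of seat between 0.016 and 0.024 m and angle between the y axis of block_center and the y axis of seat, either way round below 0.1 rad and angle between block_center's own z axis and vertical below 0.1 rad and linear speed of block below 0.01 m/s); the robot touches nothing.
It fails at once if the block is overtightened (pad force above 38 N) (contact force between pad and block above 38 N).
It fails at once if the sliding jaw is pushed by the robot (10 N) (contact force between any of the arm, the fingers and jaw above 10 N).
It fails at once if a bystander is moved by more than 20 mm (distance of any of bur_tray, disc_tray, bur_stand, tin, ring, hammer, brush from where it was at the start of the episode above 0.02 m).
It also fails if it takes over 72 s, if anything falls off the work surface, if the arm or the gripper's body presses on something with over 40 N, if the wrist force passes 120 N, or if a joint passes its speed limit or range.

## Working session

There is one attempt and no reset: what is moved stays moved. The work goes in short steps, Python scripts to look and compute and a tool call to move; the robot and the scene stay as the last step left them, time stands still between calls to the robot, and variables do not carry over. Pictures are saved under pics/ and viewed, at most 10 in all, crops included, and the job is handed in when it is done.

Besides the shell and the picture viewer there is one more tool, called by a JSON object that holds its "op" and its "data", one argument or row to a line. servo_tool: Moves the arm, as the interface text tells. Shift numbers are shares of 0.02 m and turn numbers shares of 0.15 rad, none past 1 either way. Its arguments: {"type":"object","properties":{"motion":{"type":"array","items":{"type":"number","minimum":-1,"maximum":1}},"grip_force":{"type":"number"}},"required":["motion"]}

```bash
ls; mkdir -p pics; cat > h.py <<'E'
import cv2,numpy as np
from station import bot
def cal(n):
    c=bot.get_calibration(n);return np.array(c['mtx'],float),cv2.Rodrigues(np.array(c['rvec'],float))[0],np.array(c['tvec'],float).ravel()
def onz(n,uv,z):
    K,R,t=cal(n);d=R.T@np.linalg.solve(K,[uv[0],uv[1],1.]);o=-R.T@t
    return o+d*(z-o[2])/d[2]
def proj(n,p):
    K,R,t=cal(n);q=K@(R@np.array(p,float)+t);return q[:2]/q[2]
def save(n,f,crop=None,s=1):
    im=np.asarray(bot.read_camera(n))[:,:,::-1]
    if crop: im=im[crop[1]:crop[3],crop[0]:crop[2]]
    cv2.imwrite('pics/'+f,cv2.resize(im,None,fx=s,fy=s,interpolation=cv2.INTER_CUBIC))
E
python3 - <<'E'
from h import *
for c in('top','side'):
    save(c,c+'0.png'); K,R,t=cal(c);print(c,-R.T@t,K[0,0],R[2])
    for n in['block_center','clamp','jaw','pad','trigger','trigger_face','handle_face','seat','bur_tray','disc_tray','bur_stand','tin','ring']:
        try: print(n,[(np.round(d['uv']).tolist(),round(d['p'],2),np.round(onz(c,d['uv'],.03),3)[:2].tolist()) for d in bot.boxes_of(c,n)[:3]])
        except Exception as e: print(n,e)
print({k:np.round(v,3).tolist() for k,v in bot.get_obs().items()})
E
```

```text
pics
top [0.365515   0.01054145 1.10972485] 376.36998212714 [ 0.16475381  0.0046558  -0.98632373]
block_center [([252.0, 229.0], 0.82, [0.465, 0.206]), ([237.0, 194.0], 0.71, [0.567, 0.254])]
clamp [([314.0, 179.0], 0.55, [0.616, 0.028])]
jaw [([290.0, 181.0], 0.62, [0.609, 0.098])]
pad []
trigger [([321.0, 209.0], 0.56, [0.525, 0.007]), ([289.0, 179.0], 0.27, [0.613, 0.103])]
trigger_face [([317.0, 208.0], 0.67, [0.529, 0.018])]
handle_face [([307.0, 182.0], 0.74, [0.604, 0.048])]
seat [([313.0, 177.0], 0.7, [0.621, 0.033])]
bur_tray [([176.0, 232.0], 0.71, [0.453, 0.422])]
disc_tray [([462.0, 164.0], 0.89, [0.667, -0.407])]
bur_stand [([318.0, 208.0], 0.18, [0.527, 0.014])]
tin [([237.0, 135.0], 0.98, [0.748, 0.26])]
ring [([459.0, 224.0], 0.5, [0.488, -0.39])]
side [0.5251703  0.80253481 0.82101457] 429.92627345355754 [ 0.02201791 -0.72014005 -0.69347929]
block_center [([316.0, 289.0], 0.63, [0.562, 0.265]), ([363.0, 267.0], 0.58, [0.458, 0.201])]
clamp [([302.0, 222.0], 0.7, [0.61, 0.068])]
jaw [([297.0, 226.0], 0.78, [0.621, 0.082])]
pad []
trigger [([340.0, 204.0], 0.85, [0.516, -0.002])]
trigger_face [([340.0, 204.0], 0.55, [0.518, -0.002])]
handle_face [([306.0, 216.0], 0.78, [0.603, 0.046])]
seat [([306.0, 219.0], 0.66, [0.6, 0.059])]
bur_tray [([369.0, 369.0], 0.58, [0.45, 0.438]), ([249.0, 364.0], 0.33, [0.678, 0.439])]
disc_tray [([227.0, 288.0], 0.19, [0.756, 0.273])]
bur_stand [([253.0, 364.0], 0.73, [0.67, 0.441])]
tin [([228.0, 289.0], 0.97, [0.752, 0.276])]
ring []
{'t': 1.4, 'q': [-1.41, 0.477, 0.022, 1.555, -0.011, 1.109, -0.083], 'joint_vel': [0.001, 0.0, -0.0, 0.002, 0.0, 0.001, -0.002], 'joint_torque': [0.0, -59.632, 1.606, -28.154, 0.012, 0.002, 0.0], 'eef_pos': [0.179, 0.651, 0.304], 'tool_rot': [0.0, 0.134, 0.991, 0.0], 'contact_force': [0.177, -0.194, 0.829], 'torque': [0.008, -0.005, 0.021], 'grasp_force': 0.0, 'gripper_width': 1.002}
```

```bash
python3 - <<'E'
from h import *
save('top','t1.png',(220,120,380,240),5)
save('side','s1.png',(260,170,420,310),5 and 4.2)
E
```

```text
(no output)
```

View pics/t1.png

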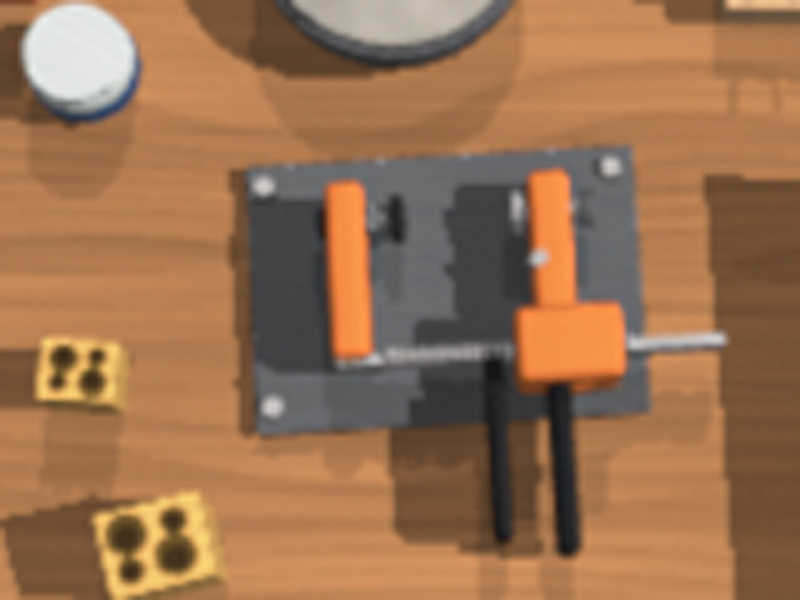

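View pics/s1.png

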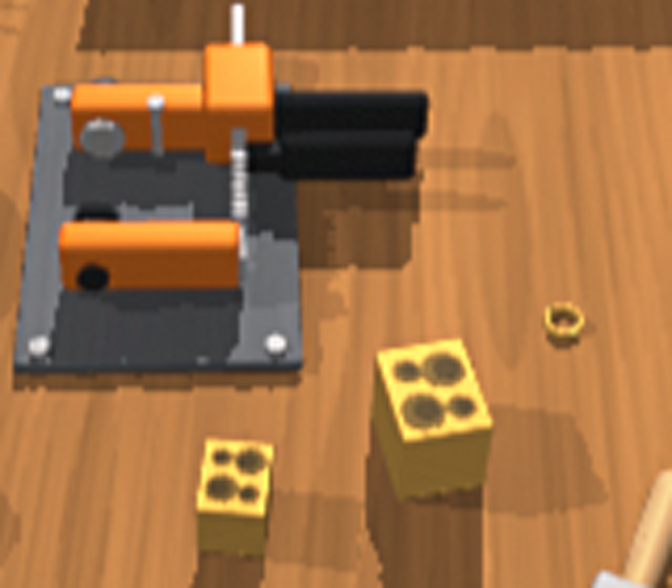

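View pics/top0.png

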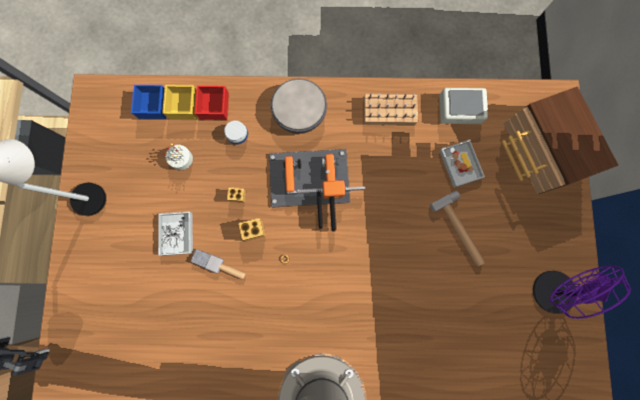

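```bash
python3 - <<'E'
from h import *
T=lambda u,v,z:onz('top',(220+u/5,120+v/5),z)[:2]
S=lambda u,v,z:onz('side',(260+u/4.2,170+v/4.2),z)[:2]
def pr(n,a):print(n,np.round(a,4).tolist())
P=np.array([T(248,168,.01),T(632,148,.01),T(650,410,.01),T(258,435,.01)])
pr('plate',P);pr('centre',P.mean(0))
for a,b in((0,1),(3,2),(3,0),(2,1)):
  d=P[b]-P[a];pr('edge',[np.linalg.norm(d),np.degrees(np.arctan2(d[1],d[0]))])
# side plate corners
Q=np.array([S(40,88,.01),S(298,88,.01),S(300,362,.01),S(17,362,.01)]);pr('splate',Q)
B=np.array([T(45,338,.04),T(127,342,.04),T(120,410,.04),T(37,403,.04)]);pr('blk',B);pr('c',B.mean(0))
for a,b in((0,1),(3,2),(3,0),(2,1)):
  d=B[b]-B[a];pr('edge',[np.linalg.norm(d),np.degrees(np.arctan2(d[1],d[0]))])
C=np.array([S(208,438,.04),S(273,445,.04),S(265,515,.04),S(199,508,.04)]);pr('sblk',C);pr('c',C.mean(0))
for a,b in((0,1),(3,2),(3,0),(2,1)):
  d=C[b]-C[a];pr('edge',[np.linalg.norm(d),np.degrees(np.arctan2(d[1],d[0]))])
for n,(u,v,z) in dict(pad=(403,218,.044),anvil=(511,208,.044),sj0=(345,185,.065),sj1=(352,358,.065),fj0=(550,172,.065),fj1=(557,305,.065),bar0=(725,338,.035),bar1=(380,357,.035),trtip=(503,541,.05),trroot=(492,360,.05),hatip=(569,552,.05),haroot=(560,388,.05)).items(): pr(n,T(u,v,z))
for n,(u,v,z) in dict(sj0=(60,225,.065),sj1=(238,225,.065),fj0=(72,87,.065),fj1=(205,87,.065),trtip=(416,138,.05),hatip=(428,95,.05)).items(): pr('s '+n,S(u,v,z))
from scipy.spatial.transform import Rotation as Ro
q=bot.get_obs()['tool_rot'];pr('R',Ro.from_quat(q,scalar_first=True).as_matrix())
E
```

```text
plate [[0.6965, 0.1646], [0.712, -0.0679], [0.551, -0.0787], [0.533, 0.1531]]
centre [0.6232, 0.0428]
edge [0.2331, -86.1881]
edge [0.2325, -85.5632]
edge [0.1639, 4.0486]
edge [0.1614, 3.8417]
splate [[0.7123, -0.0611], [0.5427, -0.0719], [0.5324, 0.157], [0.6926, 0.1665]]
blk [[0.5838, 0.2748], [0.5821, 0.227], [0.542, 0.2293], [0.5455, 0.2774]]
c [0.5633, 0.2521]
edge [0.0478, -92.1088]
edge [0.0482, -94.1323]
edge [0.0384, -3.9041]
edge [0.0401, -3.1902]
sblk [[0.5785, 0.2345], [0.5441, 0.237], [0.546, 0.2804], [0.5798, 0.2781]]
c [0.5621, 0.2575]
edge [0.0345, 175.8591]
edge [0.0339, 176.1614]
edge [0.0437, -91.6542]
edge [0.0435, -92.483]
pad [0.6572, 0.0682]
anvil [0.664, 0.0052]
sj0 [0.6706, 0.1008]
sj1 [0.5694, 0.0942]
fj0 [0.6798, -0.0169]
fj1 [0.6016, -0.0215]
bar0 [0.5899, -0.1204]
bar1 [0.5761, 0.0804]
trtip [0.4682, 0.0075]
trroot [0.5722, 0.0151]
hatip [0.4625, -0.0298]
haroot [0.5564, -0.024]
s sj0 [0.6719, 0.1104]
s sj1 [0.571, 0.1042]
s fj0 [0.6802, -0.0047]
s fj1 [0.5987, -0.0099]
s trtip [0.4681, 0.0115]
s hatip [0.4603, -0.0275]
R [[-0.9641, 0.2656, 0.0], [0.2656, 0.9641, -0.0], [-0.0, -0.0, -1.0]]
```

The top view shows the small block at about (236,194) px and the larger decoy at (251,229). The clamp is near (310,180): pad at (300,164), anvil at (322,162), trigger tip at (321,228), handle tip at (333,230). The side view agrees with all of these. The clamp's yaw is about +4°, the block sits at about (0.563, 0.255) with yaw about -3°, and the seat is at about (0.661, 0.035).

{"op": "servo_tool", "data": {
  "motion": [-1, -0.59, 0, 0, 0, 0, 0, -1, -0.59, 0, 0, 0, 0, 0, -1, -0.59, 0, 0, 0, 0, 0, -1, -0.59, 0, 0, 0, 0, 0, -1, -0.59, 0, 0, 0, 0, 0]
}}

```text
t: 2.12
eef_pos: [0.2614, 0.5659, 0.304]
tool_rot: [0.0, 0.134, 0.991, 0.0]
contact_force: [0.5, -0.7, 0.4]
gripper_width: 0.995
grasp_force: 0.0
```

{"op": "servo_tool", "data": {
  "motion": [-1, -0.59, 0, 0, 0, 0, 0, -1, -0.59, 0, 0, 0, 0, 0, -1, -0.59, 0, 0, 0, 0, 0, -1, -0.59, 0, 0, 0, 0, 0, -1, -0.59, 0, 0, 0, 0, 0]
}}

```text
t: 2.75
eef_pos: [0.3417, 0.4828, 0.3039]
tool_rot: [0.0, 0.134, 0.991, 0.0]
contact_force: [-0.0, -0.1, -0.2]
gripper_width: 1.001
grasp_force: 0.0
```

{"op": "servo_tool", "data": {
  "motion": [-1, -0.59, 0, 0, 0, 0, 0, -1, -0.59, 0, 0, 0, 0, 0, -1, -0.59, 0, 0, 0, 0, 0, -1, -0.59, 0, 0, 0, 0, 0, -1, -0.59, 0, 0, 0, 0, 0]
}}

```text
t: 3.38
eef_pos: [0.4223, 0.3993, 0.3039]
tool_rot: [-0.0, 0.134, 0.991, 0.0]
contact_force: [0.2, 0.3, 0.5]
gripper_width: 0.998
grasp_force: 0.0
```

{"op": "servo_tool", "data": {
  "motion": [-1, -0.59, 0, 0, 0, 0, 0, -1, -0.59, 0, 0, 0, 0, 0, -1, -0.59, 0, 0, 0, 0, 0, -1, -0.59, 0, 0, 0, 0, 0, -1, -0.59, 0, 0, 0, 0, 0]
}}

```text
t: 4.0
eef_pos: [0.5029, 0.3158, 0.3039]
tool_rot: [-0.0, 0.134, 0.991, 0.0]
contact_force: [-0.6, -0.3, 0.3]
gripper_width: 0.995
grasp_force: 0.0
```

{"op": "servo_tool", "data": {
  "motion": [0, 0, 0.6, 0, 0, 0.9, 0, 0, 0, 0.6, 0, 0, 0.9, 0, 0, 0, 0.6, 0, 0, 0.9, 0, 0, 0, 0.6, 0, 0, 0.9, 0, 0, 0, 0.6, 0, 0, 0.9, 0]
}}

```text
t: 4.62
eef_pos: [0.5024, 0.3164, 0.2435]
tool_rot: [-0.0, 0.457, 0.89, 0.0]
contact_force: [0.2, -0.2, -0.2]
gripper_width: 1.0
grasp_force: 0.0
```

{"op": "servo_tool", "data": {
  "motion": [0, 0, 0.6, 0, 0, 0.9, 0, 0, 0, 0.6, 0, 0, 0.9, 0, 0, 0, 0.6, 0, 0, 0.9, 0, 0, 0, 0.6, 0, 0, 0.9, 0, 0, 0, 0.6, 0, 0, 0.9, 0]
}}

```text
t: 5.25
eef_pos: [0.5024, 0.3165, 0.1836]
tool_rot: [-0.0, 0.725, 0.688, 0.0]
contact_force: [-0.4, -0.3, -0.1]
gripper_width: 1.0
grasp_force: 0.0
```

{"op": "servo_tool", "data": {
  "motion": [-0.75, 0.8, 0, 0, 0, 0, 0, -0.75, 0.8, 0, 0, 0, 0, 0, -0.75, 0.8, 0, 0, 0, 0, 0, -0.65, 0.78, 0, 0, 0, 0, 0, 0, 0, 0, 0, 0, 0, 0]
}}

```text
t: 5.88
eef_pos: [0.5643, 0.2541, 0.1841]
tool_rot: [0.0, 0.725, 0.689, 0.0]
contact_force: [0.8, -0.2, -0.4]
gripper_width: 1.002
grasp_force: 0.0
```

{"op": "servo_tool", "data": {
  "motion": [0, 0, 0.8, 0, 0, 0, 0, 0, 0, 0.8, 0, 0, 0, 0, 0, 0, 0.6, 0, 0, 0, 0, 0, 0, 0, 0, 0, 0, 0]
}}

```text
t: 6.38
eef_pos: [0.5619, 0.2561, 0.1383]
tool_rot: [-0.0, 0.724, 0.69, -0.001]
contact_force: [-0.4, -1.8, 0.0]
gripper_width: 0.996
grasp_force: 0.0
```

```bash
python3 - <<'E'
from h import *
save('side','s2.png',(250,190,410,310),5)
o=bot.get_obs();print(o['eef_pos'],o['tool_rot'])
E
```

```text
[0.56252779 0.25607175 0.13914889] [-1.27747284e-04  7.23778145e-01  6.90032387e-01 -6.96881385e-04]
```

View pics/s2.png

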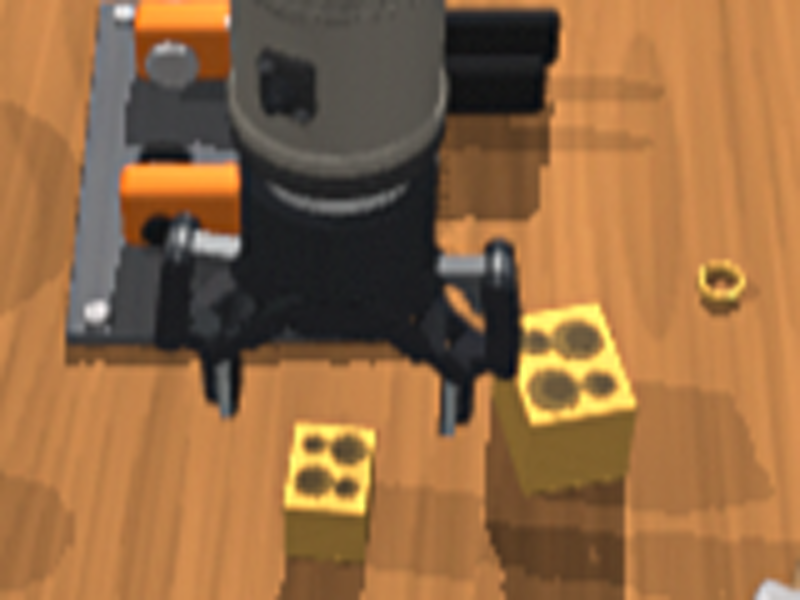

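The side view shows the fingers straddling the small block, at about (315,283) px, with the larger decoy just to the right. I'll half-close the gripper on the way down to clear the decoy.

{"op": "servo_tool", "data": {
  "motion": [0, 0, 0, 0, 0, 0, 0.25, 0, 0, 0.7, 0, 0, 0, 0.25, 0, 0, 0.8, 0, 0, 0, 0.25, 0, 0, 0.8, 0, 0, 0, 0.25, 0, 0, 0.6, 0, 0, 0, 0.25]
}}

```text
t: 7.05
eef_pos: [0.5625, 0.2558, 0.0802]
tool_rot: [-0.0, 0.724, 0.69, -0.001]
contact_force: [0.4, -0.5, -0.3]
gripper_width: 0.756
grasp_force: 0.0
```

{"op": "servo_tool", "data": {
  "motion": [0, 0, 0, 0, 0, 0, 1, 0, 0, 0, 0, 0, 0, 1, 0, 0, 0, 0, 0, 0, 1, 0, 0, 0, 0, 0, 0, 1, 0, 0, 0, 0, 0, 0, 1],
  "grip_force": 40
}}

```text
t: 7.68
eef_pos: [0.5629, 0.256, 0.082]
tool_rot: [-0.0, 0.724, 0.69, -0.0]
contact_force: [-0.2, -1.3, -2.6]
gripper_width: 0.42
grasp_force: 40.6
```

The opening of 35.7 mm confirms this is the 36 mm block.

{"op": "servo_tool", "data": {
  "motion": [0, 0, -0.8, 0, 0, 0, 1, 0, 0, -1, 0, 0, 0, 1, 0, 0, -1, 0, 0, 0, 1, 0, 0, -1, 0, 0, -0.4, 1, 0, 0, -1, 0, 0, -0.37, 1]
}}

```text
t: 8.3
eef_pos: [0.563, 0.2561, 0.1797]
tool_rot: [0.0, 0.681, 0.732, 0.0]
contact_force: [-0.4, 1.2, -5.9]
gripper_width: 0.412
grasp_force: 40.8
```

{"op": "servo_tool", "data": {
  "motion": [-0.94, 0.35, -0.2, 0, 0, 0, 1, -0.94, 0.35, 0, 0, 0, 0, 1, -0.94, 0.35, 0, 0, 0, 0, 1, -0.94, 0.35, 0, 0, 0, 0, 1, -0.94, 0.35, 0, 0, 0, 0, 1]
}}

```text
t: 8.93
eef_pos: [0.6047, 0.1629, 0.1814]
tool_rot: [-0.0, 0.683, 0.73, -0.0]
contact_force: [-0.6, 0.2, -4.5]
gripper_width: 0.412
grasp_force: 41.0
```

{"op": "servo_tool", "data": {
  "motion": [-0.94, 0.34, 0, 0, 0, 0, 1, -0.94, 0.34, 0, 0, 0, 0, 1, -0.94, 0.34, 0, 0, 0, 0, 1, -0.94, 0.34, 0, 0, 0, 0, 1, -0.94, 0.34, 0, 0, 0, 0, 1]
}}

```text
t: 9.55
eef_pos: [0.645, 0.0719, 0.1819]
tool_rot: [-0.0, 0.683, 0.731, 0.0]
contact_force: [-0.3, 0.1, -5.2]
gripper_width: 0.415
grasp_force: 41.0
```

{"op": "servo_tool", "data": {
  "motion": [-0.93, 0.34, 0, 0, 0, 0, 1, -0.93, 0.34, 0, 0, 0, 0, 1, 0, 0, 0, 0, 0, 0, 1, 0, 0, 0, 0, 0, 0, 1]
}}

```text
t: 10.05
eef_pos: [0.6604, 0.0376, 0.1817]
tool_rot: [-0.001, 0.683, 0.731, 0.0]
contact_force: [-0.1, 0.4, -4.1]
gripper_width: 0.417
grasp_force: 40.9
```

```bash
python3 - <<'E'
from h import *
save('side','s3.png',(240,140,400,260),5)
save('top','t3.png',(240,120,400,240),5)
S=lambda u,v,z:onz('side',(260+u/4.2,170+v/4.2),z)[:2]
print('anvil face side',S(103,138,.03),'pad top',S(97,206,.044))
E
```

```text
anvil face side [0.66199042 0.00326876] pad top [0.65633962 0.07464079]
```

View pics/s3.png

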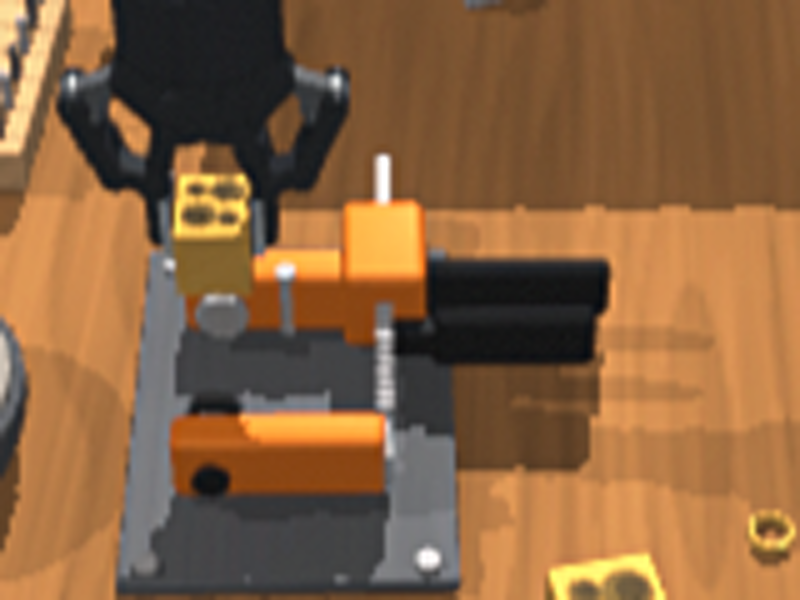

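```bash
python3 - <<'E'
from h import *
for u,v in((175,175),(248,175),(251,237),(177,239)): print(np.round(onz('side',(240+u/5,140+v/5),.14),4))
print(onz('side',(240+213/5,140+206.5/5),.14))
print('anvil',onz('side',(240+222/5,140+316/5),.03))
E
```

```text
[0.6772 0.0203 0.14  ]
[0.6421 0.018  0.14  ]
[0.6358 0.0621 0.14  ]
[0.6702 0.0657 0.14  ]
[0.65615691 0.04186342 0.14      ]
anvil [0.66216227 0.00456451 0.03      ]
```

{"op": "servo_tool", "data": {
  "motion": [-0.15, 0.03, 0.9, 0, 0, 0, 1, 0, 0, 0.9, 0, 0, 0, 1, 0, 0, 0.9, 0, 0, 0, 1, 0, 0, 0.9, 0, 0, 0, 1, 0, 0, 0.6, 0, 0, 0, 1]
}}

```text
t: 10.78
eef_pos: [0.6608, 0.034, 0.0961]
tool_rot: [-0.001, 0.683, 0.731, -0.001]
contact_force: [0.1, 0.7, -4.4]
gripper_width: 0.414
grasp_force: 41.0
```

{"op": "servo_tool", "data": {
  "motion": [0, 0, 0.1, 0, 0, 0, 1, 0, 0, 0.1, 0, 0, 0, 1, 0, 0, 0, 0, 0, 0, 1]
}}

```text
t: 11.15
eef_pos: [0.6618, 0.034, 0.0944]
tool_rot: [0.0, 0.683, 0.731, 0.0]
contact_force: [-0.5, -0.5, -3.8]
gripper_width: 0.411
grasp_force: 40.9
```

{"op": "servo_tool", "data": {
  "motion": [0, 0, 0.07, 0, 0, 0, 1, 0, 0, 0, 0, 0, 0, 1]
}}

```text
t: 11.4
eef_pos: [0.6614, 0.034, 0.0927]
tool_rot: [0.0, 0.683, 0.731, 0.0]
contact_force: [0.8, -0.2, -5.1]
gripper_width: 0.417
grasp_force: 40.9
```

{"op": "servo_tool", "data": {
  "motion": [0, 0, 0.05, 0, 0, 0, 1, 0, 0, 0, 0, 0, 0, 1]
}}

```text
t: 11.65
eef_pos: [0.6615, 0.034, 0.092]
tool_rot: [0.0, 0.683, 0.731, 0.0]
contact_force: [-1.7, 0.4, 1.6]
gripper_width: 0.416
grasp_force: 41.5
```

The force went from -5 N to +1.6 N, so the block is on the plate. I'll release it and lift straight up.

{"op": "servo_tool", "data": {
  "motion": [0, 0, 0, 0, 0, 0, 0.25, 0, 0, 0, 0, 0, 0, 0.25, 0, 0, 0, 0, 0, 0, 0.25, 0, 0, 0, 0, 0, 0, 0.25]
}}

```text
t: 12.15
eef_pos: [0.6614, 0.034, 0.0915]
tool_rot: [0.0, 0.683, 0.731, 0.0]
contact_force: [-0.3, -0.7, -0.0]
gripper_width: 0.748
grasp_force: 0.0
```

{"op": "servo_tool", "data": {
  "motion": [0, 0, -0.7, 0, 0, 0, 0.25, 0, 0, -1, 0, 0, 0, 0.25, 0, 0, -1, 0, 0, 0, 0.25, 0, 0, -1, 0, 0, 0, 0.25, 0, 0, -1, 0, 0, 0, 0.25]
}}

```text
t: 12.78
eef_pos: [0.6615, 0.034, 0.1873]
tool_rot: [0.0, 0.683, 0.731, 0.0]
contact_force: [0.2, -0.3, 0.4]
gripper_width: 0.751
grasp_force: 0.0
```

{"op": "servo_tool", "data": {
  "motion": [0, -1, 0, 0, 0, 0.9, 0.25, 0.15, -1, 0, 0, 0, 0.9, 0.25, 0.3, -1, 0, 0, 0, 0.9, 0.25, 0.45, -0.9, 0, 0, 0, 0.9, 0.25, 0.6, -0.8, 0, 0, 0, 0.9, 0.25]
}}

```text
t: 13.4
eef_pos: [0.5799, 0.0794, 0.1864]
tool_rot: [-0.0, 0.887, 0.461, 0.0]
contact_force: [0.8, -0.1, -0.2]
gripper_width: 0.749
grasp_force: 0.0
```

```bash
python3 - <<'E'
from h import *
save('side','s4.png',(240,140,400,260),5)
save('top','t4.png',(240,120,400,240),5)
print(bot.get_obs()['eef_pos'])
E
```

```text
[0.57973045 0.08195872 0.18588615]
```

View pics/s4.png

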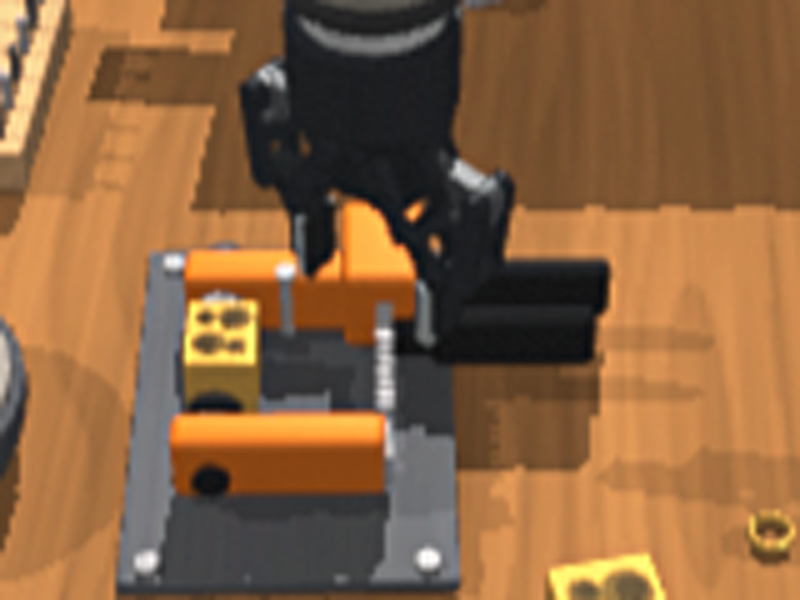

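The block stands upright between the jaws. Next I'll turn the tool and straddle the trigger and handle.

{"op": "servo_tool", "data": {
  "motion": [0, 0, 0, 0, 0, 1, 0, 0, 0, 0, 0, 0, 1, 0, 0, 0, 0, 0, 0, 1, 0, 0, 0, 0, 0, 0, 1, 0, 0, 0, 0, 0, 0, 1, 0]
}}

```text
t: 14.12
eef_pos: [0.5811, 0.0784, 0.1861]
tool_rot: [0.0, 0.994, 0.105, 0.0]
contact_force: [0.4, 0.1, -0.9]
gripper_width: 1.0
grasp_force: 0.0
```

{"op": "servo_tool", "data": {
  "motion": [0, 0, 0, 0, 0, 0.93, 0, 0, 0, 0, 0, 0, 0, 0]
}}

```text
t: 14.38
eef_pos: [0.5809, 0.0786, 0.1858]
tool_rot: [0.0, 0.999, 0.038, 0.0]
contact_force: [0.0, 0.2, 0.0]
gripper_width: 1.002
grasp_force: 0.0
```

{"op": "servo_tool", "data": {
  "motion": [-0.97, 0.86, 0, 0, 0, 0, 0, -0.97, 0.86, 0, 0, 0, 0, 0, -0.97, 0.86, 0, 0, 0, 0, 0, -0.97, 0.86, 0, 0, 0, 0, 0, -0.96, 0.84, 0, 0, 0, 0, 0]
}}

```text
t: 15.0
eef_pos: [0.4899, -0.0144, 0.1859]
tool_rot: [-0.0, 0.999, 0.039, 0.0]
contact_force: [-0.3, 0.0, 0.6]
gripper_width: 1.0
grasp_force: 0.0
```

{"op": "servo_tool", "data": {
  "motion": [0, 0, 0, 0, 0, 0, 0, 0, 0, 1, 0, 0, 0, 0]
}}

```text
t: 15.25
eef_pos: [0.4922, -0.0128, 0.1665]
tool_rot: [-0.001, 0.999, 0.039, 0.002]
contact_force: [0.5, 0.1, -0.2]
gripper_width: 0.997
grasp_force: 0.0
```

```bash
python3 - <<'E'
from h import *
save('side','s5.png',(260,140,420,260),5)
o=bot.get_obs();print(o['eef_pos'],o['tool_rot'])
E
```

```text
[ 0.49064559 -0.01234205  0.16399214] [-1.79980537e-04  9.99237964e-01  3.90313593e-02 -1.09123803e-04]
```

View pics/s5.png

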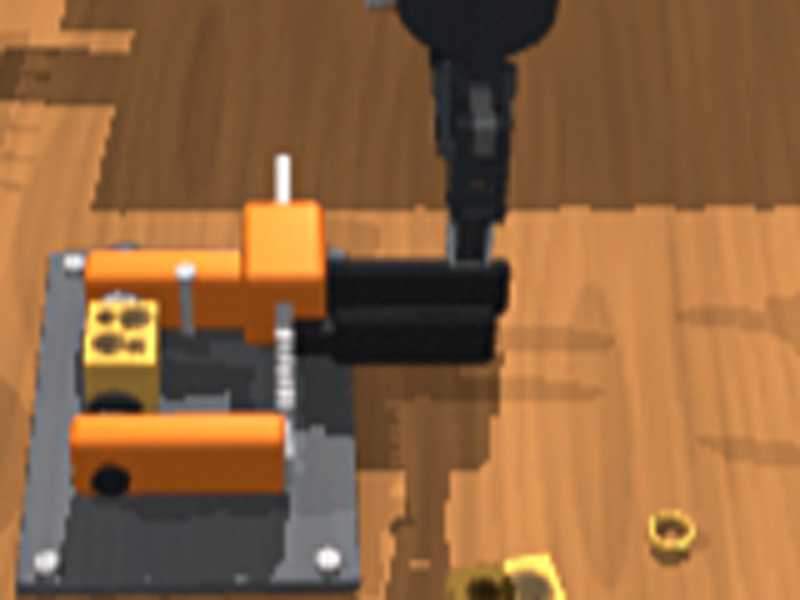

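The fingers line up with the trigger near its tip, at about px (355,190), and straddle both bars. I'll descend and then push the trigger with the +y finger.

{"op": "servo_tool", "data": {
  "motion": [0, 0, 0.9, 0, 0, 0, 0, 0, 0, 0.9, 0, 0, 0, 0, 0, 0, 0.9, 0, 0, 0, 0, 0, 0, 0.9, 0, 0, 0, 0, 0, 0, 0.8, 0, 0, 0, 0]
}}

```text
t: 15.92
eef_pos: [0.4911, -0.0126, 0.0769]
tool_rot: [-0.0, 0.999, 0.038, 0.0]
contact_force: [-0.0, 0.2, 1.0]
gripper_width: 0.999
grasp_force: 0.0
```

{"op": "servo_tool", "data": {
  "motion": [0, 0.4, 0, 0, 0, 0, 0, 0, 0, 0, 0, 0, 0, 0]
}}

```text
t: 16.18
eef_pos: [0.4913, -0.0222, 0.078]
tool_rot: [0.0, 0.999, 0.036, 0.0]
contact_force: [0.0, -0.8, -0.7]
gripper_width: 1.001
grasp_force: 0.0
```

{"op": "servo_tool", "data": {
  "motion": [0, 0.3, 0, 0, 0, 0, 0, 0, 0, 0, 0, 0, 0, 0]
}}

```text
t: 16.42
eef_pos: [0.4915, -0.0271, 0.0779]
tool_rot: [-0.0, 0.999, 0.037, 0.0]
contact_force: [-1.1, 1.2, 0.6]
gripper_width: 0.997
grasp_force: 0.9
```

{"op": "servo_tool", "data": {
  "motion": [0, 0.2, 0, 0, 0, 0, 0, 0, 0, 0, 0, 0, 0, 0]
}}

```text
t: 16.68
eef_pos: [0.4912, -0.0308, 0.0775]
tool_rot: [-0.001, 0.999, 0.037, -0.0]
contact_force: [-1.5, 3.9, 2.7]
gripper_width: 1.002
grasp_force: 2.0
```

{"op": "servo_tool", "data": {
  "motion": [0, 0.2, 0, 0, 0, 0, 0, 0, 0.2, 0, 0, 0, 0, 0, 0, 0, 0, 0, 0, 0, 0]
}}

```text
t: 17.05
eef_pos: [0.4909, -0.0389, 0.0771]
tool_rot: [-0.0, 0.999, 0.037, -0.001]
contact_force: [-2.8, 4.2, 1.4]
gripper_width: 1.003
grasp_force: 2.1
```

{"op": "servo_tool", "data": {
  "motion": [0, 0.2, 0, 0, 0, 0, 0, 0, 0.1, 0, 0, 0, 0, 0, 0, 0, 0, 0, 0, 0, 0]
}}

```text
t: 17.42
eef_pos: [0.4909, -0.0445, 0.077]
tool_rot: [-0.001, 0.999, 0.037, -0.002]
contact_force: [-4.7, 4.0, 0.9]
gripper_width: 1.001
grasp_force: 2.5
```

{"op": "servo_tool", "data": {
  "motion": [0, 0.1, 0, 0, 0, 0, 0, 0, 0, 0, 0, 0, 0, 0]
}}

```text
t: 17.68
eef_pos: [0.4909, -0.0465, 0.0769]
tool_rot: [-0.001, 0.999, 0.037, -0.002]
contact_force: [-5.4, 4.5, 1.5]
gripper_width: 1.001
grasp_force: 2.6
```

{"op": "servo_tool", "data": {
  "motion": [0, 0.1, 0, 0, 0, 0, 0, 0, 0, 0, 0, 0, 0, 0]
}}

```text
t: 17.92
eef_pos: [0.491, -0.0475, 0.0768]
tool_rot: [-0.002, 0.999, 0.038, -0.002]
contact_force: [-5.1, 7.5, 3.4]
gripper_width: 0.999
grasp_force: 4.0
```

{"op": "servo_tool", "data": {
  "motion": [0, -0.4, 0, 0, 0, 0, 0, 0, -0.4, 0, 0, 0, 0, 0, 0, -0.4, 0, 0, 0, 0, 0, 0, 0, 0, 0, 0, 0, 0]
}}

```text
t: 18.42
eef_pos: [0.4915, -0.0247, 0.0776]
tool_rot: [0.0, 0.999, 0.037, 0.0]
contact_force: [0.4, -0.6, -0.5]
gripper_width: 0.996
grasp_force: 0.0
```

```bash
python3 - <<'E'
from h import *
for c in('side','top'):
    save(c,c+'6.png')
a=cv2.imread('pics/s5.png');b=cv2.resize(cv2.imread('pics/side6.png')[140:260,260:420],None,fx=5,fy=5,interpolation=cv2.INTER_CUBIC)
cv2.imwrite('pics/s6.png',b)
# orange sliding-jaw top edge row in side, column ~296 full-res
for n,im in(('before',a),('after',b)):
    col=im[380:520,200:260].mean(1).astype(int); m=(col[:,2]>170)&(col[:,0]<90); print(n,380+np.flatnonzero(m)[[0,-1]])
E
```

```text
before [412 445]
after [400 433]
```

{"op": "servo_tool", "data": {
  "motion": [0, 0.4, 0, 0, 0, 0, 0, 0, 0.4, 0, 0, 0, 0, 0, 0, 0.3, 0, 0, 0, 0, 0, 0, 0, 0, 0, 0, 0, 0]
}}

```text
t: 19.02
eef_pos: [0.4905, -0.0469, 0.0769]
tool_rot: [-0.001, 0.999, 0.037, -0.002]
contact_force: [-5.3, 4.0, 1.6]
gripper_width: 1.0
grasp_force: 2.6
```

{"op": "servo_tool", "data": {
  "motion": [0, -0.4, 0, 0, 0, 0, 0, 0, -0.4, 0, 0, 0, 0, 0, 0, -0.3, 0, 0, 0, 0, 0, 0, 0, 0, 0, 0, 0, 0]
}}

```text
t: 19.52
eef_pos: [0.4915, -0.0248, 0.0776]
tool_rot: [0.0, 0.999, 0.037, 0.0]
contact_force: [0.8, 0.6, 0.3]
gripper_width: 0.998
grasp_force: 0.0
```

```bash
cat > jaw.py <<'E'
from h import *
def jaw():
    im=np.asarray(bot.read_camera('side'))[200:250,300:312].astype(float)
    # orange saturation profile, subpixel top edge
    s=(im[:,:,0]-im[:,:,2]).mean(1)
    for i in range(18,48):
        if s[i]<100<=s[i+1]: 
            r=200+i+(100-s[i])/(s[i+1]-s[i]); return r, onz('side',(306,r),.05)[1]
    return s.astype(int).tolist()
print(jaw())
E
python3 - <<'E'
from jaw import *
for r in(140+412/5,140+400/5):print(onz('side',(306,r),.05)[1])
E
```

```text
[116, 117, 117, 118, 118, 85, 41, 28, 18, 2, -2, -2, -1, -1, -2, -3, -10, 10, 152, 182, 177, 184, 192, 198, 163, 124, 116, 116, 116, 117, 116, 115, 118, 121, 60, 0, -4, -2, -2, -3, -2, -1, -2, -1, -1, -1, -1, -1, -1, -1]
0.08802435850999579
0.08000363854061332
```

{"op": "servo_tool", "data": {
  "motion": [0, 0.4, 0, 0, 0, 0, 0, 0, 0.3, 0, 0, 0, 0, 0, 0, 0, 0, 0, 0, 0, 0]
}}

```text
t: 19.95
eef_pos: [0.4904, -0.039, 0.0771]
tool_rot: [-0.001, 0.999, 0.037, -0.002]
contact_force: [-3.4, 3.9, 1.3]
gripper_width: 1.005
grasp_force: 2.4
```

{"op": "servo_tool", "data": {
  "motion": [0, 0.2, 0, 0, 0, 0, 0, 0, 0, 0, 0, 0, 0, 0]
}}

```text
t: 20.2
eef_pos: [0.4905, -0.0427, 0.077]
tool_rot: [-0.001, 0.999, 0.037, -0.002]
contact_force: [-4.3, 4.4, 1.3]
gripper_width: 1.001
grasp_force: 2.6
```

{"op": "servo_tool", "data": {
  "motion": [0, 0.1, 0, 0, 0, 0, 0, 0, 0, 0, 0, 0, 0, 0]
}}

```text
t: 20.45
eef_pos: [0.4904, -0.0444, 0.0769]
tool_rot: [-0.001, 0.999, 0.037, -0.003]
contact_force: [-4.9, 5.1, 2.8]
gripper_width: 1.0
grasp_force: 3.0
```

{"op": "servo_tool", "data": {
  "motion": [0, 0.1, 0, 0, 0, 0, 0, 0, 0, 0, 0, 0, 0, 0]
}}

```text
t: 20.7
eef_pos: [0.4904, -0.0462, 0.0769]
tool_rot: [-0.002, 0.999, 0.037, -0.003]
contact_force: [-6.3, 4.9, 2.2]
gripper_width: 1.001
grasp_force: 3.3
```

```bash
sed -i 's/range(18,48)/range(9,48)/' jaw.py; python3 -c "
from jaw import *
save('side','s7.png',(260,180,340,240),9)"
```

```text
(np.float64(215.52261841405002), np.float64(0.06480164568959135))
```

View pics/s7.png

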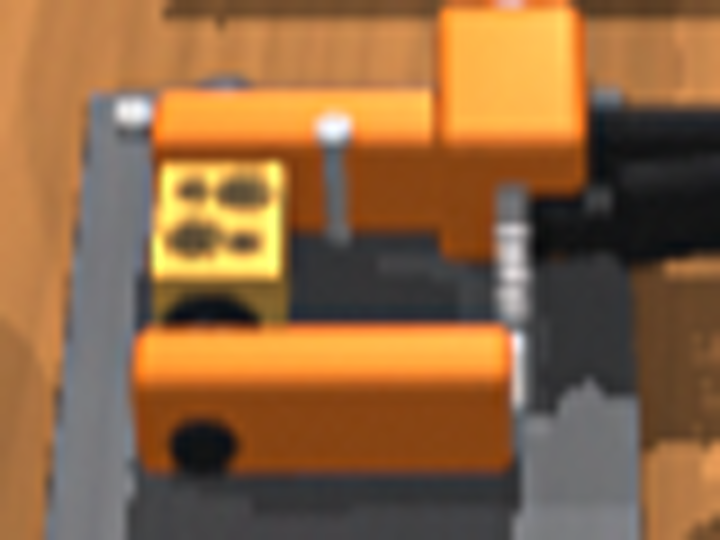

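The pad is now pushing the block towards the anvil: the block's top edge is at about row 198 and the force has risen by about 1 N. From here I'll squeeze in small steps and watch the force.

{"op": "servo_tool", "data": {
  "motion": [0, -0.4, 0, 0, 0, 0, 0, 0, -0.4, 0, 0, 0, 0, 0, 0, -0.3, 0, 0, 0, 0, 0, 0, 0, 0, 0, 0, 0, 0]
}}

```text
t: 21.3
eef_pos: [0.4916, -0.025, 0.0777]
tool_rot: [0.0, 0.999, 0.037, 0.0]
contact_force: [0.2, 0.5, -0.1]
gripper_width: 0.999
grasp_force: 0.0
```

{"op": "servo_tool", "data": {
  "motion": [0, 0.3, 0, 0, 0, 0, 0, 0, 0.2, 0, 0, 0, 0, 0, 0, 0, 0, 0, 0, 0, 0]
}}

```text
t: 21.68
eef_pos: [0.4905, -0.0343, 0.0772]
tool_rot: [-0.002, 0.999, 0.037, -0.002]
contact_force: [-3.5, 5.8, 4.4]
gripper_width: 1.001
grasp_force: 3.3
```

{"op": "servo_tool", "data": {
  "motion": [0, 0.2, 0, 0, 0, 0, 0, 0, 0, 0, 0, 0, 0, 0]
}}

```text
t: 21.92
eef_pos: [0.4904, -0.0376, 0.0771]
tool_rot: [-0.002, 0.999, 0.038, -0.002]
contact_force: [-5.4, 7.7, 4.2]
gripper_width: 1.0
grasp_force: 4.3
```

{"op": "servo_tool", "data": {
  "motion": [0, 0.15, 0, 0, 0, 0, 0, 0, 0, 0, 0, 0, 0, 0]
}}

```text
t: 22.18
eef_pos: [0.4902, -0.0401, 0.077]
tool_rot: [-0.003, 0.999, 0.038, -0.003]
contact_force: [-6.8, 9.6, 6.4]
gripper_width: 0.999
grasp_force: 5.0
```

```bash
python3 jaw.py
```

```text
(np.float64(214.52539682539683), np.float64(0.06137269156601888))
```

{"op": "servo_tool", "data": {
  "motion": [0, 0.15, 0, 0, 0, 0, 0, 0, 0, 0, 0, 0, 0, 0]
}}

```text
t: 22.48
eef_pos: [0.49, -0.0427, 0.0769]
tool_rot: [-0.003, 0.999, 0.038, -0.003]
contact_force: [-6.7, 9.6, 7.0]
gripper_width: 1.004
grasp_force: 5.7
```

```bash
python3 jaw.py
```

```text
(np.float64(214.43183114660582), np.float64(0.061050149070411175))
```

{"op": "servo_tool", "data": {
  "motion": [0, 0.12, 0, 0, 0, 0, 0, 0, 0, 0, 0, 0, 0, 0]
}}

```text
t: 22.78
eef_pos: [0.49, -0.0449, 0.0769]
tool_rot: [-0.003, 0.999, 0.038, -0.003]
contact_force: [-7.3, 10.2, 6.9]
gripper_width: 1.001
grasp_force: 5.9
```

```bash
python3 jaw.py
```

```text
(np.float64(214.340644276902), np.float64(0.06073567178103079))
```

{"op": "servo_tool", "data": {
  "motion": [0, -0.4, 0, 0, 0, 0, 0, 0, -0.4, 0, 0, 0, 0, 0, 0, -0.3, 0, 0, 0, 0, 0, 0, 0, 0, 0, 0, 0, 0]
}}

```text
t: 23.32
eef_pos: [0.4916, -0.0256, 0.0776]
tool_rot: [0.0, 0.999, 0.037, 0.0]
contact_force: [0.0, -0.0, 0.2]
gripper_width: 0.997
grasp_force: 0.0
```

```bash
python3 jaw.py
```

```text
(np.float64(214.4042427813789), np.float64(0.06095501880693166))
```

{"op": "servo_tool", "data": {
  "motion": [0, 0.3, 0, 0, 0, 0, 0, 0, 0.15, 0, 0, 0, 0, 0, 0, 0, 0, 0, 0, 0, 0]
}}

```text
t: 23.75
eef_pos: [0.4909, -0.0331, 0.0772]
tool_rot: [-0.002, 0.999, 0.038, -0.001]
contact_force: [-2.3, 7.4, 2.6]
gripper_width: 1.0
grasp_force: 4.0
```

```bash
python3 jaw.py
```

```text
(np.float64(214.36620644312953), np.float64(0.060823841798085754))
```

{"op": "servo_tool", "data": {
  "motion": [0, 0.15, 0, 0, 0, 0, 0, 0, 0, 0, 0, 0, 0, 0]
}}

```text
t: 24.05
eef_pos: [0.4908, -0.035, 0.0771]
tool_rot: [-0.003, 0.999, 0.038, -0.002]
contact_force: [-3.9, 9.8, 4.5]
gripper_width: 0.998
grasp_force: 5.6
```

```bash
python3 jaw.py
```

```text
(np.float64(214.24430479183033), np.float64(0.06040327963367165))
```

{"op": "servo_tool", "data": {
  "motion": [0, 0.1, 0, 0, 0, 0, 0, 0, 0, 0, 0, 0, 0, 0]
}}

```text
t: 24.35
eef_pos: [0.4907, -0.0364, 0.077]
tool_rot: [-0.003, 0.999, 0.039, -0.002]
contact_force: [-3.8, 12.3, 5.4]
gripper_width: 1.004
grasp_force: 6.4
```

```bash
python3 jaw.py
```

```text
(np.float64(214.21160130718954), np.float64(0.06029041162748694))
```

{"op": "servo_tool", "data": {
  "motion": [0, 0.08, 0, 0, 0, 0, 0, 0, 0, 0, 0, 0, 0, 0]
}}

```text
t: 24.65
eef_pos: [0.4906, -0.0376, 0.077]
tool_rot: [-0.003, 0.999, 0.039, -0.003]
contact_force: [-5.1, 13.3, 5.6]
gripper_width: 0.999
grasp_force: 6.9
```

```bash
python3 jaw.py
```

```text
(np.float64(213.84247538677917), np.float64(0.05901527240350246))
```

{"op": "servo_tool", "data": {
  "motion": [0, 0.04, 0, 0, 0, 0, 0, 0, 0, 0, 0, 0, 0, 0]
}}

```text
t: 24.95
eef_pos: [0.4905, -0.0382, 0.077]
tool_rot: [-0.004, 0.999, 0.039, -0.003]
contact_force: [-5.6, 13.1, 6.8]
gripper_width: 1.001
grasp_force: 7.2
```

{"op": "servo_tool", "data": {
  "motion": [0, -0.4, 0, 0, 0, 0, 0, 0, -0.4, 0, 0, 0, 0, 0, 0, 0, 0, 0, 0, 0, 0, 0, 0, 0, 0, 0, 0, 0]
}}

```text
t: 25.45
eef_pos: [0.4913, -0.0266, 0.0776]
tool_rot: [0.0, 0.999, 0.036, 0.0]
contact_force: [0.4, 1.4, 0.5]
gripper_width: 1.002
grasp_force: 0.8
```

```bash
python3 -c "
from jaw import *
for i in range(4): print(jaw())"
```

```text
(np.float64(214.40414201183432), np.float64(0.060954671310781694))
(np.float64(214.40401653868872), np.float64(0.0609542386259051))
(np.float64(214.4047477744807), np.float64(0.060956760234980756))
(np.float64(214.40366430260048), np.float64(0.06095302396441704))
(np.float64(214.40460720614294), np.float64(0.060956275496797496))
```

The jaw slipped back to the same tooth, which I estimate holds about 12–18 N. One more 2 mm tooth should give roughly 20–25 N, so I'll squeeze slightly further this time.

{"op": "servo_tool", "data": {
  "motion": [0, 0.3, 0, 0, 0, 0, 0, 0, 0.3, 0, 0, 0, 0, 0, 0, 0, 0, 0, 0, 0, 0]
}}

```text
t: 26.08
eef_pos: [0.4906, -0.0355, 0.0771]
tool_rot: [-0.003, 0.999, 0.038, -0.002]
contact_force: [-4.0, 10.5, 5.0]
gripper_width: 0.998
grasp_force: 5.6
```

{"op": "servo_tool", "data": {
  "motion": [0, 0.07, 0, 0, 0, 0, 0, 0, 0, 0, 0, 0, 0, 0]
}}

```text
t: 26.32
eef_pos: [0.4906, -0.0361, 0.077]
tool_rot: [-0.003, 0.999, 0.039, -0.002]
contact_force: [-4.7, 11.9, 6.0]
gripper_width: 1.0
grasp_force: 6.3
```

```bash
python3 jaw.py
```

```text
(np.float64(214.24347826086955), np.float64(0.060400427277620294))
```

{"op": "servo_tool", "data": {
  "motion": [0, 0.1, 0, 0, 0, 0, 0, 0, 0.06, 0, 0, 0, 0, 0, 0, 0, 0, 0, 0, 0, 0]
}}

```text
t: 26.75
eef_pos: [0.4904, -0.0388, 0.077]
tool_rot: [-0.004, 0.999, 0.039, -0.003]
contact_force: [-5.1, 13.2, 6.3]
gripper_width: 1.002
grasp_force: 7.1
```

{"op": "servo_tool", "data": {
  "motion": [0, 0.05, 0, 0, 0, 0, 0, 0, 0, 0, 0, 0, 0, 0]
}}

```text
t: 27.0
eef_pos: [0.4904, -0.0396, 0.0769]
tool_rot: [-0.004, 0.999, 0.039, -0.003]
contact_force: [-5.9, 14.2, 6.9]
gripper_width: 0.999
grasp_force: 7.3
```

```bash
python3 jaw.py
```

```text
(np.float64(213.70804306523115), np.float64(0.0585503334385864))
```

{"op": "servo_tool", "data": {
  "motion": [0, 0.05, 0, 0, 0, 0, 0, 0, 0, 0, 0, 0, 0, 0]
}}

```text
t: 27.3
eef_pos: [0.4903, -0.0407, 0.0769]
tool_rot: [-0.004, 0.999, 0.039, -0.003]
contact_force: [-6.7, 13.7, 6.5]
gripper_width: 1.0
grasp_force: 7.3
```

{"op": "servo_tool", "data": {
  "motion": [0, -0.4, 0, 0, 0, 0, 0, 0, -0.4, 0, 0, 0, 0, 0, 0, 0, 0, 0, 0, 0, 0, 0, 0, 0, 0, 0, 0, 0]
}}

```text
t: 27.8
eef_pos: [0.4912, -0.029, 0.0775]
tool_rot: [0.0, 0.999, 0.037, -0.0]
contact_force: [-1.8, 1.6, -0.3]
gripper_width: 0.998
grasp_force: 1.0
```

```bash
python3 jaw.py
```

```text
(np.float64(213.84191954834156), np.float64(0.059013350615881977))
```

{"op": "servo_tool", "data": {
  "motion": [0, -0.4, 0, 0, 0, 0, 0, 0, -0.3, 0, 0, 0, 0, 0, 0, 0, 0, 0, 0, 0, 0]
}}

```text
t: 28.22
eef_pos: [0.4905, -0.014, 0.0775]
tool_rot: [0.0, 0.999, 0.037, 0.0]
contact_force: [0.7, -0.8, 0.4]
gripper_width: 1.0
grasp_force: 0.0
```

{"op": "servo_tool", "data": {
  "motion": [0, 0, -0.8, 0, 0, 0, 0, 0, 0, -1, 0, 0, 0, 0, 0, 0, -1, 0, 0, 0, 0, 0, 0, -1, 0, 0, 0, 0, 0, 0, -1, 0, 0, 0, 0]
}}

```text
t: 28.85
eef_pos: [0.4903, -0.0151, 0.1751]
tool_rot: [-0.0, 0.999, 0.036, 0.0]
contact_force: [0.9, 0.3, 0.5]
gripper_width: 1.0
grasp_force: 0.0
```

{"op": "servo_tool", "data": {
  "motion": [0, 0, 0, 0, 0, 0, 0, 0, 0, 0, 0, 0, 0, 0]
}}

```text
t: 29.1
eef_pos: [0.4901, -0.0146, 0.1735]
tool_rot: [-0.0, 0.999, 0.037, -0.0]
contact_force: [0.4, 0.4, -0.1]
gripper_width: 1.0
grasp_force: 0.0
```

```bash
python3 -c "
from jaw import *
save('side','s8.png',(260,160,400,250),5.7)"
```

```text
(np.float64(213.8442565186751), np.float64(0.059021430557322896))
```

View pics/s8.png

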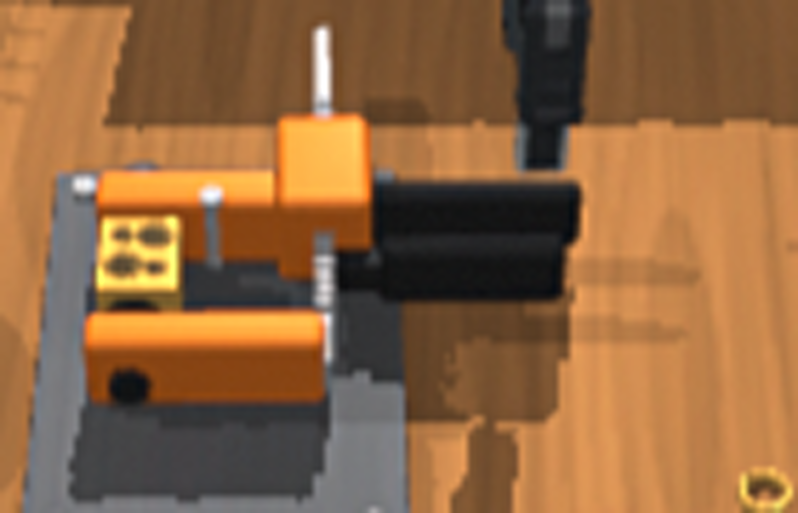

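The block stands square against the anvil at about px (284,202). The jaw has held its tooth, the trigger is back out, and the robot touches nothing.

```bash
python3 -c "
from station import bot
print(bot.hand_in())"
```

```text
the job is handed in; nothing more can be done
None
```

I handed the job in with the small brass block standing square on the clamp plate, gripped at an estimated 24 N (worked out from trigger force and jaw travel, not measured directly), the trigger released and the robot clear; the hand-in returned no verdict.

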